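Press a tea cake: tray in, screw down to contact, half a turn more

ROBOT

A 6-joint arm with a two-finger parallel gripper is mounted at the origin on the work surface. World frame = base frame: x ahead of the robot, y to its left, z up, the work surface at z = 0. Lengths are in m, angles in rad, forces in N, time in s.
With the tool pointing down it reaches from about 0.25 to 0.8 m from the base axis. Payload 3.9 kg.
Tool frame: the origin (TCP) lies at the very end of the fingers, on their centre line; the grasp point (between the pads) lies 19 mm behind it (arm.tcp_to_grasp is the distance from the TCP to the grasp point, in m); z points along the fingers, y is the line along which they close (so a half turn about z gives the same grasp; the last joint's range is limited). The gripper opens to 85 mm and grips with 20 to 120 N. Pads are 22 mm wide; open, the fingers measure 114 mm over their backs; the gripper's body (76 mm by 85 mm) begins 54 mm behind the grasp point. The pads swing forward as they close: fully open they stand 13 mm farther back than shut.
Start: joints at [-1.336, 0.26, -0.138, 1.173, 0, 1.571], TCP at [0.122, -0.511, 0.231] pointing down, gripper open.
Joint ranges: [-2.78, 2.78], [-0.83, 1.72], [-1.28, 1.37], [-1.9, 2.12], [-1.57, 1.48], [-3.14, 3.14]. Speed limits (rad/s): [2.57, 2.57, 3.14, 3.14, 3.14, 3.14].

INTERFACE

Orientations are given as [roll, pitch, yaw] about the fixed x, y, z axes, in that order (R = Rz(yaw) Ry(pitch) Rx(roll)).
In Python, from rig import arm, eyes, ticket gives the robot as it stands.
- The arm moves only by the shell command python3 -m handwheel 'ROWS'. ROWS is JSON, a list that holds one entry, the list of rows, each a list of 7 numbers: the shift along the world's x, y, z in units of 40 mm (1.0 is 40 mm), then the turn, a rotation vector about the world's x, y, z in units of 5 degrees (1.0 is 5 degrees), then the finger opening in mm, from 0 to 85.4. In form: [[[x, y, z, ax, ay, az, hand], ...]]. A call has 1 to 20 rows; each row shifts and turns the commanded pose from where the row before left it; what a row does not reach is not made up. A row lasts 1/10 s, in which the tool goes at most 50 mm and 8.59 degrees, less where a joint would pass 70% of its speed; a pose out of reach is approached as far as the arm can. A call is refused whole if a number of a shift passes 1 or a number of a turn 1, either way. A call with a gripper value outside its range is refused whole. The fingers move at their own pace and stop on an object; the grip force is fixed at half the most. Time passes only in rows, so rows that do not move let the fingers close. It gives the time, the measured TCP pose, the force, the opening and the grip force at its end, in the units of the state.
- arm.observe(): the state, without advancing time (a new reading comes with each control period).
- eyes.get_image(name): name is "scene" or "top" or "wrist"; returns the picture (384x512x3 uint8, red, green, blue); there is no depth.
- eyes.camera_model(name): a dict with "K" (3x3 intrinsics, pixels), "extrinsics" (4x4, takes a point from world to camera coordinates). Camera axes: x right, y down, z forward; pixel columns grow to the right and rows downward; lengths in m; the calibration is good to about 2 mm. The wrist camera is an equidistant fisheye: a pixel r from the principal point sees the ray r / f radians off the axis. A picture is of the moment at which its call begins: read the wrist's pose just before it. camera_model takes no time and is no camera call; for the wrist camera it gives the pose at the moment of the call.
- ticket.job_done(): hands the job in; it is judged then, once.
The state is a dict: "time_s": time; "joints": joint angles; "joint_vel": joint speeds; "joint_efforts": joint torques, N m; "tcp_pos": TCP position; "orientation": TCP orientation; "wrist_force": force on the tool from outside, world axes, zero at the start; "torque": the same for the moment, N m; "finger_gap": finger opening in m; "grip_force": force on a finger pad.
Only numpy, scipy, OpenCV 4.12 (cv2) and the standard library are available. Lean on these libraries where they do the work, as an engineer would, in place of code of your own. Each camera call takes 0.05 s, during which the arm holds its last target. There are 200 camera calls.

TASK

Slide the loaded tray fully home under the bench screw press and leave the tea cake lying in it. Then wind the crank clockwise (seen from above) until you feel the platen take hold of the cake, and from there give it half a turn more and no further, or the cake is crushed. Let go and leave the press clamped, and do not disturb the things lying around it.

Things in the scene. Friction and masses are not known exactly. Their poses are not given: they have to be found in the camera images.
- press: Base of the bench screw press: grey plate 210 x 300 x 20 mm fixed to the table, two 22 mm columns 172 mm tall at its x = +-85 mm. Origin: on the screw's vertical axis at table height; z up. The tray slides in along its -y and sticks out at its +y side at first. A grey crosshead 215 x 55 mm (x, y) joins the columns at 125 to 171 mm height; its set height differs by up to 6 mm.
- tray (a joint): Slide of the tray: 0 = out (start), 0.100 m = fully home against its stop, the cake then under the platen. Friction about 3 N; stays where left.
- tray_handle (a point): Top centre of the tray's upright push plate: 56 mm wide (press x), 12 mm thick (press y), foot 22 mm and top 72 mm above the table. It stands 135 mm in press +y from the tray's centre, joined by a flat bar 30 mm wide. The tray is of aluminium, open, 114 mm square with an 18 mm rim, floor 27 mm above the table.
- cake: Round paper-wrapped tea cake, 100 mm across, 24 mm thick, 0.2 kg, loose in the tray; origin at the centre of its underside, z up. The platen above is spring-loaded: it yields only when the cake pushes back with 84 N, then 1 mm per 4 N more (32 N more over half a turn).
- knob_grip (a point): On the axis of the crank's upright black knob, 20 mm below its top, 26 mm above its foot. Knob 22 mm in diameter, 46 mm tall; spins freely on the crank arm, so the hand need not turn with it. Circles the screw axis at 60 mm radius and constant height, 0.21 m above the table. The flat arm is 22 mm wide, with a round counterweight 58 mm beyond the axis.
- loose_cake: Bystander: another tea cake lying on the table, 100 mm across. Origin at the centre of its underside.
- scissors: Bystander: scissors with black handles lying on the table, 160 mm long.
- brush: Bystander: hand brush lying on the table.
- tub: Bystander: round wooden tub, 150 mm across, 120 mm tall.
- head: Grey crosshead, 125 to 165 mm above this origin, which lies on the screw axis, 0 to 6 mm above the table. Carries crank, screw and steel platen (84 mm across). Clockwise from above lowers the platen 16 mm a turn; it starts 5 to 18 mm above the cake (0.3 to 1.1 turns).
- crank_hub (a point): Top of the crank's hub, on the screw axis. Forces at the knob: free, about 6.3 N of dry friction either way. At contact a quick step: 3.6 N more to wind on and 3.6 N less to pull back, then each changes 1.4 N further over half a turn. The screw stays when let go (friction beats the springs). When the hand stops, the knob force rests anywhere between the two.
Things that resemble listed ones, but are neither listed nor needed, are in the scene too. Leave any purple or turquoise look-alike of the cake alone.

How it is judged:
By the outcome, as a careful person would: the job done as asked, in the order asked, and still so for the second after the job is handed in, with the robot touching nothing.
It also fails if it takes over 72 s, if anything falls off the work surface, if the arm or the gripper's body presses on something with over 40 N, if the wrist force passes 120 N, or if a joint passes its speed limit or range.

## Working session

There is one attempt and no reset: what is moved stays moved. The work goes in short steps, Python scripts to look and compute and a shell command to move; the robot and the scene stay as the last step left them, time stands still between calls to the robot, and variables do not carry over. Pictures are saved under pics/ and viewed, at most 10 in all, crops included, and the job is handed in when it is done.

```bash
mkdir -p pics; ls
python3 - <<'E'
from rig import arm, eyes, ticket
import cv2,numpy as np
for n in ("scene","top"):
    im=eyes.get_image(n); cv2.imwrite(f"pics/{n}0.png",im[:,:,::-1])
    m=eyes.camera_model(n); print(n,np.round(m["K"],1).tolist(),np.round(m["extrinsics"],4).tolist())
print(arm.observe())
E
```

```text
pics
scene [[414.2, 0.0, 250.7], [0.0, 414.2, 182.6], [0.0, 0.0, 1.0]] [[-0.5596, 0.8286, 0.0159, 0.2658], [0.5462, 0.3832, -0.7448, -0.1968], [-0.6233, -0.4082, -0.6671, 1.8019], [0.0, 0.0, 0.0, 1.0]]
top [[365.7, 0.0, 255.2], [0.0, 365.7, 194.5], [0.0, 0.0, 1.0]] [[0.0125, -0.9996, 0.0235, -0.0013], [-0.9986, -0.0137, -0.0507, 0.5219], [0.051, -0.0228, -0.9984, 1.1756], [0.0, 0.0, 0.0, 1.0]]
{'time_s': 0.1, 'joints': array([-1.33601268e+00,  2.60599622e-01, -1.39252116e-01,  1.17268366e+00,
       -1.47168097e-05,  1.57079603e+00]), 'joint_vel': array([-1.93699602e-03, -2.10049482e-03,  2.33092124e-03, -1.28119457e-03,
       -6.45174279e-05,  1.71945175e-03]), 'joint_efforts': array([ 1.41230616e-03, -4.06506729e+01,  2.54527456e+01,  1.00903140e-02,
       -3.27429075e-05, -6.64779890e-06]), 'tcp_pos': array([ 0.12198527, -0.51000288,  0.23055337]), 'orientation': array([-3.13985358e+00,  1.47162744e-05,  2.34783972e-01]), 'wrist_force': array([-0.02477317, -0.64753763, -0.68908584]), 'torque': array([ 0.01128208, -0.01878629,  0.02860896]), 'grip_force': 0.0, 'finger_gap': 0.08556077666462418}
```

View pics/scene0.png

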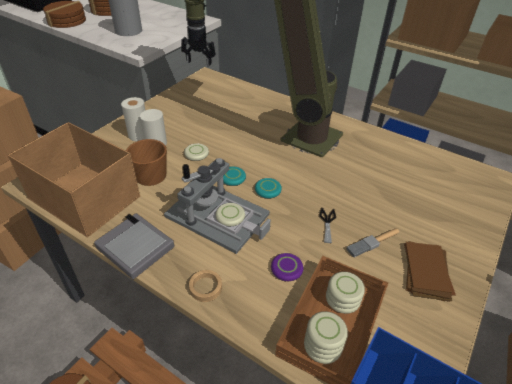

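View pics/top0.png

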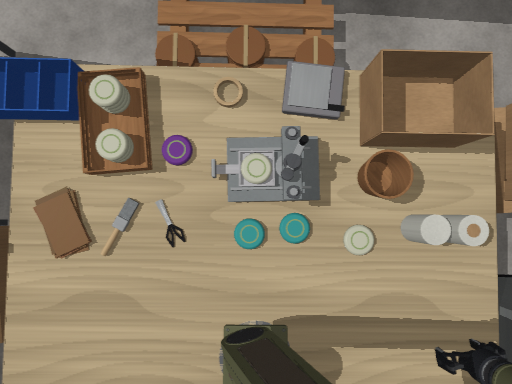

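The scene view shows the press around (217,210) with its tray plate at (262,225). In the top view the press is around (280,168), the cake in its tray at (257,168), the push plate at (215,169) and the knob at about (304,140). The purple cake at (177,150) and the turquoise ones at (249,234) and (294,228) are look-alikes. The cream cake at (359,240) is the loose bystander.

Run:
```python
import cv2,numpy as np
a=cv2.imread("pics/top0.png")[115:225,200:330]; b=cv2.imread("pics/scene0.png")[150:260,155:285]
f=lambda i:cv2.resize(i,None,fx=6,fy=5.4545*1.1/1.1,interpolation=cv2.INTER_CUBIC)
cv2.imwrite("pics/c1.png",cv2.resize(a,None,fx=5.4,fy=5.4,interpolation=cv2.INTER_CUBIC))
cv2.imwrite("pics/c2.png",cv2.resize(b,None,fx=5.4,fy=5.4,interpolation=cv2.INTER_CUBIC))
```

```text
(no output)
```

View pics/c1.png

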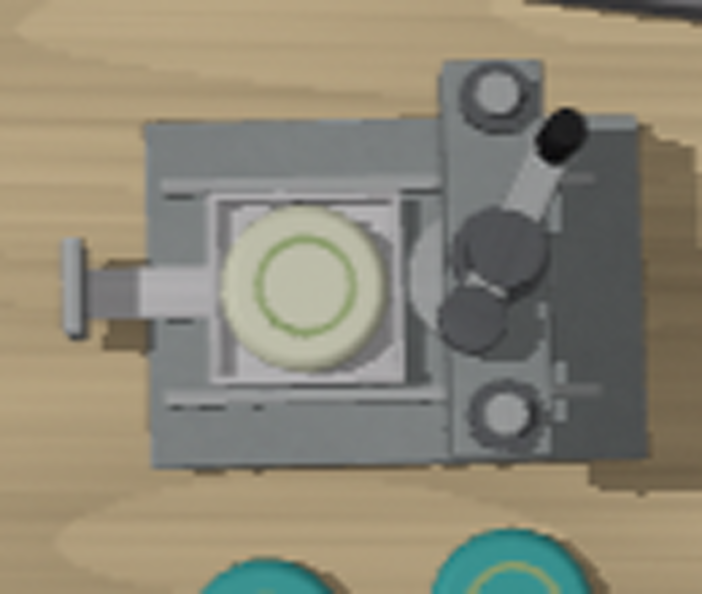

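View pics/c2.png

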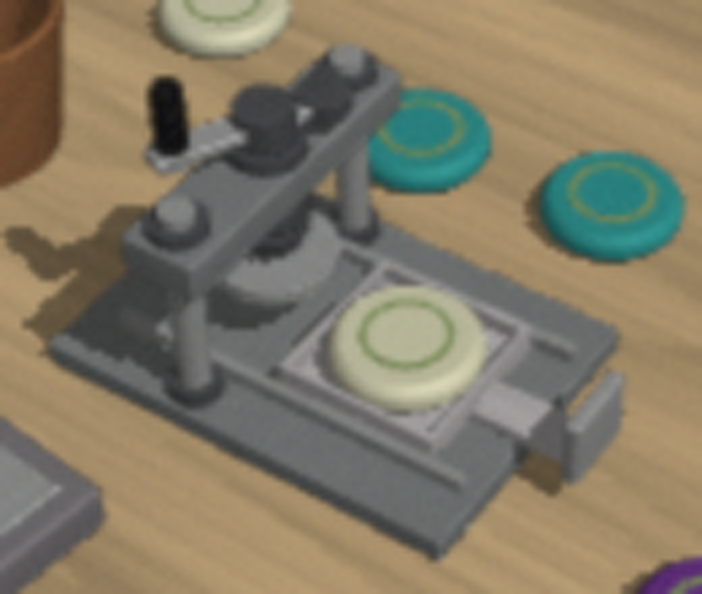

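```bash
cat > geo.py <<'E'
import numpy as np
from rig import eyes
def pix(name,P,m=None):
    m=m or eyes.camera_model(name); K=np.array(m["K"]);E=np.array(m["extrinsics"])
    p=E[:3,:3]@P+E[:3,3]; q=K@p; return q[:2]/q[2]
def at(name,uv,z):
    m=eyes.camera_model(name); K=np.array(m["K"]);E=np.array(m["extrinsics"])
    d=E[:3,:3].T@np.linalg.inv(K)@np.array([*uv,1.]); c=-E[:3,:3].T@E[:3,3]
    return c+d*(z-c[2])/d[2]
E
python3 - <<'E'
from geo import *
from scipy.optimize import least_squares
T=lambda u,v:("top",200+u/5.4,115+v/5.4); S=lambda u,v:("scene",155+u/5.4,150+v/5.4)
# press-frame pts
plate=[(T(145,123),(.105,.15,.02)),(T(153,467),(-.105,.15,.02)),(T(648,458),(-.105,-.15,.02)),
 (S(52,350),(.105,-.15,.02)),(S(437,552),(.105,.15,.02)),(S(618,335),(-.105,.15,.02)),
 (T(497,93),(.085,0,.172)),(T(506,413),(-.085,0,.172)),(S(348,58),(-.085,0,.172)),(S(177,215),(.085,0,.172)),
 (T(72,240),(.028,.135,.072)),(T(74,338),(-.028,.135,.072))]
knob=[(T(570,122),.233),(S(166,86),.233),(S(170,150),.186)]
ms={n:eyes.camera_model(n) for n in("top","scene")}
def w(p,P): c,s=np.cos(p[2]),np.sin(p[2]); return np.array([p[0]+c*P[0]-s*P[1],p[1]+s*P[0]+c*P[1],P[2]])
def res(p):
    r=[]
    for (n,u,v),P in plate:
        P=list(P)
        if P[2]==.072: P[1]+=p[3]
        r+=list(pix(n,w(p,P),ms[n])-(u,v))
    for (n,u,v),z in knob:
        r+=list(pix(n,w(p,(.06*np.cos(p[4]),.06*np.sin(p[4]),z+p[5])),ms[n])-(u,v))
    return r
s=least_squares(res,[.55,-.1,0,.1,-.8,0],loss="soft_l1")
print(np.round(s.x,4)); print(np.round(np.reshape(res(s.x),(-1,2)),1).tolist())
p=s.x
print("knob",w(p,(.06*np.cos(p[4]),.06*np.sin(p[4]),.21+p[5])),"handle",w(p,(0,.135+p[3],.072)))
print("cake",at("top",(200+304/5.4,115+287/5.4),.051))
for u,v in((249,234),(294,228),(177,150)):print(at("top",(u,v),.024))
E
```

```text
[ 0.6103 -0.0815  0.0537  0.0838 -0.722  -0.0059]
[[8.1, -0.5], [9.2, 0.2], [9.9, -1.8], [-8.3, -4.2], [-6.7, -5.9], [-7.5, -5.5], [-5.8, -1.0], [-4.7, -0.7], [2.5, 0.8], [3.5, 0.9], [-0.1, -0.3], [0.1, -0.4], [-1.7, 3.3], [1.7, -0.2], [2.2, -0.6]]
knob [ 0.65743183 -0.11863898  0.20409093] handle [0.59858521 0.13703033 0.072     ]
cake [0.60333318 0.00411512 0.051     ]
[0.3943579  0.02419441 0.024     ]
[ 0.4151841  -0.12019099  0.024     ]
[0.66154633 0.26000274 0.024     ]
```

Run:
```python
from geo import *
from scipy.optimize import least_squares
T=lambda u,v:("top",200+u/5.4,115+v/5.4); S=lambda u,v:("scene",155+u/5.4,150+v/5.4)
plate=[(T(145,123),(.105,.15,.02)),(T(153,467),(-.105,.15,.02)),(T(648,458),(-.105,-.15,.02)),
 (S(52,350),(.105,-.15,.02)),(S(437,552),(.105,.15,.02)),(S(618,335),(-.105,.15,.02)),
 (T(497,93),(.085,0,.172)),(T(506,413),(-.085,0,.172)),(S(348,58),(-.085,0,.172)),(S(177,215),(.085,0,.172)),
 (T(72,240),(.028,.135,.072)),(T(74,338),(-.028,.135,.072))]
knob=[(T(570,122),.230),(S(166,86),.230),(S(170,150),.184)]
ms={n:eyes.camera_model(n) for n in("top","scene")}
def w(p,P): c,s=np.cos(p[2]),np.sin(p[2]); return np.array([p[0]+c*P[0]-s*P[1],p[1]+s*P[0]+c*P[1],P[2]])
def res(p):
    r=[]
    for (n,u,v),P in plate:
        P=list(P)
        if P[2]==.072: P[1]+=p[3]
        if P[2]==.02: P[1]+=p[6]
        r+=list(pix(n,w(p,P),ms[n])-(u,v))
    for (n,u,v),z in knob:
        r+=list(pix(n,w(p,(.06*np.cos(p[4]),.06*np.sin(p[4]),z+p[5])),ms[n])-(u,v))
    return r
s=least_squares(res,[.55,-.1,0,.1,-.8,0,.05],loss="soft_l1")
print(np.round(s.x,4)); print(np.round(np.reshape(res(s.x),(-1,2)),1).tolist())
p=s.x
print("knob",w(p,(.06*np.cos(p[4]),.06*np.sin(p[4]),.21+p[5])),"handle",w(p,(0,.135+p[3],.072)))
```

```text
[ 0.6095 -0.0957  0.04    0.098  -0.4802 -0.0012  0.0444]
[[-0.7, -0.5], [-0.7, 0.3], [0.3, -0.5], [-1.2, -1.6], [0.7, -1.9], [0.3, -1.9], [-0.4, -0.6], [-0.1, -0.3], [-0.5, -0.8], [-0.1, -1.2], [-0.0, -0.8], [-0.0, -0.9], [-0.7, 0.8], [-0.4, 0.1], [0.2, -0.5]]
knob [ 0.66373746 -0.12127301  0.20884153] handle [0.60013858 0.13706853 0.072     ]
```

Fit: screw axis at (0.6095, -0.0957), press yaw 0.04, push plate at (0.600, 0.137) and knob at (0.664, -0.121). In the crops, the cream cake in the tray at (304,287) of the top crop is the one meant. The knob is the upright black cylinder at (570,122) in that crop and (166,86) in the scene crop. Moving to the outer side of the push plate with fingers shut.

```bash
python3 -m handwheel '[[[0.66,0.95,0.25,0,0,-0.12,0],[0.66,0.95,0.25,0,0,-0.12,0],[0.66,0.95,0.25,0,0,-0.12,0],[0.66,0.95,0.25,0,0,-0.12,0],[0.66,0.95,0.25,0,0,-0.12,0],[0.66,0.95,0,0,0,-0.12,0],[0.66,0.95,0,0,0,-0.12,0],[0.66,0.95,0,0,0,-0.12,0],[0.66,0.95,0,0,0,-0.12,0],[0.66,0.95,0,0,0,-0.12,0],[0.66,0.95,0,0,0,-0.12,0],[0.66,0.95,0,0,0,-0.12,0],[0.66,0.95,0,0,0,-0.12,0],[0.66,0.95,0,0,0,-0.12,0],[0.66,0.95,0,0,0,-0.12,0],[0.66,0.95,0,0,0,-0.12,0],[0.66,0.95,0,0,0,-0.12,0],[0.66,0.95,0,0,0,-0.12,0],[0,0,0,0,0,0,0],[0,0,0,0,0,0,0]]]'
```

```text
time_s: 2.1
tcp_pos: [0.605, 0.1094, 0.28]
orientation: [-3.087, 0.003, 0.151]
wrist_force: [0.3, -0.7, -0.1]
finger_gap: -0.0001
grip_force: 0.0
```

```bash
python3 -m handwheel '[[[-0.05,0.85,0,-0.31,0,-0.6,0],[-0.05,0.85,0,-0.31,0,-0.6,0],[0,0,0,0,0,0,0],[0,0,0,0,0,0,0]]]'; python3 -m handwheel '[[[0,0,-0.9,0,0,0,0],[0,0,-0.9,0,0,0,0],[0,0,-0.9,0,0,0,0],[0,0,-0.9,0,0,0,0],[0,0,-0.9,0,0,0,0],[0,0,0,0,0,0,0],[0,0,0,0,0,0,0]]]'
```

```text
time_s: 2.5
tcp_pos: [0.6107, 0.1143, 0.2817]
orientation: [-3.086, 0.009, 0.157]
wrist_force: [-0.5, -0.7, 0.1]
finger_gap: -0.0
grip_force: 0.0
time_s: 3.2
tcp_pos: [0.6105, 0.1143, 0.1017]
orientation: [-3.085, 0.01, 0.157]
wrist_force: [0.4, 0.8, 1.0]
finger_gap: -0.0002
grip_force: 0.0
```

Run:
```python
from rig import arm
o=arm.observe(); print(o["joints"].round(3),o["tcp_pos"],o["orientation"],o["wrist_force"])
```

```text
[ 0.156  0.506 -0.106  0.969  0.056  3.141] [0.61049368 0.11434516 0.10171283] [-3.08537309  0.01017614  0.15717293] [0.43127735 0.84252164 0.95598012]
```

Joint 6 is at its limit. I'll turn the hand to yaw of about 90° instead (fingers closing along x, j6 near 1.8), then move outward.

```bash
python3 -m handwheel '[[[0,0,0.5,-0.32,-0.06,0,0],[0,0,0.5,-0.32,-0.06,0,0],[0,0,0,0,0,1,0],[0,0,0,0,0,1,0],[0,0,0,0,0,1,0],[0,0,0,0,0,1,0],[0,0,0,0,0,1,0],[-0.03,0.17,0,0,0,1,0],[-0.03,0.17,0,0,0,1,0],[-0.03,0.17,0,0,0,1,0],[-0.03,0.17,0,0,0,1,0],[-0.03,0.17,0,0,0,1,0],[-0.03,0.17,0,0,0,1,0],[-0.03,0.17,0,0,0,1,0],[-0.03,0.17,0,0,0,1,0],[-0.03,0.17,0,0,0,1,0],[-0.03,0.17,0,0,0,1,0],[0,0,0,0,0,1,0],[0,0,0,0,0,0.6,0],[0,0,0,0,0,0,0]]]'; python3 -c "
from rig import arm
print(arm.observe()['joints'].round(3))"
```

```text
time_s: 5.2
tcp_pos: [0.602, 0.1754, 0.1447]
orientation: [-3.141, 0.006, 1.619]
wrist_force: [0.2, -0.7, 0.5]
finger_gap: -0.0
grip_force: 0.0
[ 0.287  0.48  -0.03   1.063 -0.006  1.809]
```

```bash
python3 -m handwheel '[[[0,0,-0.86,0,0,0,0],[0,0,-0.86,0,0,0,0],[0,0,-0.85,0,0,0,0],[0,0,0,0,0,0,0]]]'; python3 -m handwheel '[[[0,-0.2,0,0,0,0,0],[0,-0.2,0,0,0,0,0],[0,-0.2,0,0,0,0,0],[0,-0.2,0,0,0,0,0],[0.01,-0.2,0,0,0,0,0],[0.01,-0.2,0,0,0,0,0],[0.01,-0.2,0,0,0,0,0],[0.01,-0.2,0,0,0,0,0],[0.01,-0.2,0,0,0,0,0]]]';  python3 -m handwheel '[[[0.01,-0.2,0,0,0,0,0],[0.01,-0.2,0,0,0,0,0],[0.01,-0.2,0,0,0,0,0],[0,0,0,0,0,0,0]]]'
```

```text
time_s: 5.6
tcp_pos: [0.5975, 0.1739, 0.0358]
orientation: [-3.129, 0.009, 1.618]
wrist_force: [-1.0, -0.9, -0.1]
finger_gap: 0.0001
grip_force: 0.0
time_s: 6.5
tcp_pos: [0.602, 0.1022, 0.0384]
orientation: [-3.135, 0.008, 1.619]
wrist_force: [0.3, 3.7, 2.3]
finger_gap: -0.0002
grip_force: 1.8
time_s: 6.9
tcp_pos: [0.6028, 0.0768, 0.0381]
orientation: [-3.134, 0.01, 1.618]
wrist_force: [0.8, 0.2, -0.3]
finger_gap: 0.0004
grip_force: 0.0
```

```bash
python3 -m handwheel '[[[0.01,-0.15,0,0,0,0,0],[0.01,-0.15,0,0,0,0,0],[0,-0.1,0,0,0,0,0]]]'; for i in 1; do python3 -m handwheel '[[[0,-0.075,0,0,0,0,0]]]'; python3 -m handwheel '[[[0,-0.05,0,0,0,0,0]]]'; python3 -m handwheel '[[[0,-0.05,0,0,0,0,0]]]';  done
```

```text
time_s: 7.2
tcp_pos: [0.6034, 0.0624, 0.0381]
orientation: [-3.134, 0.007, 1.619]
wrist_force: [-2.0, 3.9, 0.0]
finger_gap: -0.0002
grip_force: 1.7
time_s: 7.3
tcp_pos: [0.6035, 0.0595, 0.0381]
orientation: [-3.134, 0.008, 1.619]
wrist_force: [-1.7, 3.0, -1.8]
finger_gap: 0.0003
grip_force: 1.6
time_s: 7.4
tcp_pos: [0.6035, 0.0575, 0.0381]
orientation: [-3.134, 0.008, 1.619]
wrist_force: [-1.5, 3.9, -1.6]
finger_gap: -0.0001
grip_force: 1.6
time_s: 7.5
tcp_pos: [0.6036, 0.0561, 0.0381]
orientation: [-3.134, 0.006, 1.619]
wrist_force: [-2.4, 7.7, -2.7]
finger_gap: -0.0001
grip_force: 3.7
```

```bash
python3 -m handwheel '[[[0,-0.05,0,0,0,0,0]]]'; python3 -m handwheel '[[[0,-0.03,0,0,0,0,0]]]';  python3 -m handwheel '[[[0,0,0,0,0,0,0]]]'
```

```text
time_s: 7.6
tcp_pos: [0.6036, 0.0561, 0.0382]
orientation: [-3.134, 0.002, 1.62]
wrist_force: [-3.4, 12.7, -2.1]
finger_gap: 0.0002
grip_force: 6.3
time_s: 7.7
tcp_pos: [0.6036, 0.0562, 0.0382]
orientation: [-3.134, -0.0, 1.621]
wrist_force: [-2.6, 15.3, -1.5]
finger_gap: 0.0003
grip_force: 7.2
time_s: 7.8
tcp_pos: [0.6035, 0.0562, 0.0382]
orientation: [-3.134, 0.0, 1.621]
wrist_force: [-2.4, 11.6, -2.1]
finger_gap: -0.0
grip_force: 6.1
```

Tray is at its stop. Backing off, rising, then looking.

```bash
python3 -m handwheel '[[[0,0.8,0,0,0,0,0],[0,0.6,0,0,0,0,0],[0,0,0.95,0,0,0,0],[0,0,0.95,0,0,0,0],[0,0,0.95,0,0,0,0],[0,0,0.95,0,0,0,0],[0,0,0.95,0,0,0,0],[0,0,0.95,0,0,0,50],[0,0,0.95,0,0,0,50],[0,0,0,0,0,0,50],[0,0,0,0,0,0,50]]]'
python3 - <<'E'
from rig import eyes
import cv2,numpy as np
a=eyes.get_image("top")[115:225,200:330]; b=eyes.get_image("scene")[150:260,155:285]
cv2.imwrite("pics/d.png",cv2.resize(np.hstack([a,b])[:,:,::-1],None,fx=3.07,fy=3.07,interpolation=cv2.INTER_CUBIC))
E
```

```text
time_s: 8.9
tcp_pos: [0.6056, 0.1079, 0.3061]
orientation: [-3.14, 0.009, 1.619]
wrist_force: [-0.6, 0.9, 0.7]
finger_gap: 0.0499
grip_force: 0.0
```

View pics/d.png

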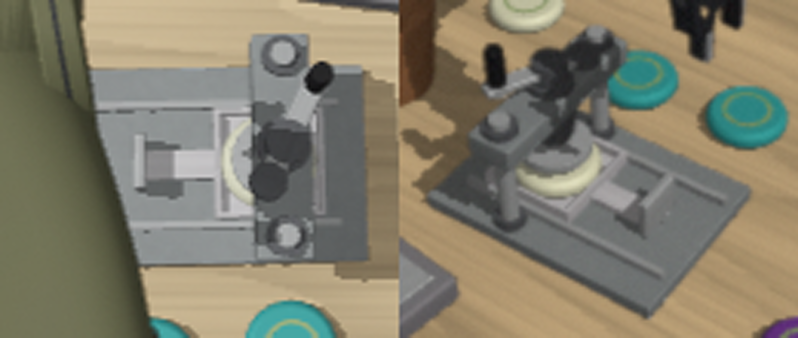

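Tray is home with the cake under the platen; at left the knob is still at (318,77). Going above the knob and checking it with the wrist camera.

```bash
python3 -m handwheel '[[[0.18,-0.72,0,0,0,0,36],[0.18,-0.72,0,0,0,0,36],[0.18,-0.72,0,0,0,0,36],[0.18,-0.72,0,0,0,0,36],[0.18,-0.72,0,0,0,0,36],[0.18,-0.72,0,0,0,0,36],[0.18,-0.72,0,0,0,0,36],[0.18,-0.7,0,0,0,0,36],[0,0,-0.3,0,0,0,36],[0,0,0,0,0,0,36],[0,0,0,0,0,0,36]]]'
cat > w.py <<'E'
from geo import *
from rig import arm
import cv2
m=eyes.camera_model("wrist"); im=eyes.get_image("wrist"); K=np.array(m["K"]);E=np.array(m["extrinsics"])
def wp(P):
    p=E[:3,:3]@np.array(P)+E[:3,3]; t=np.arctan2(np.hypot(p[0],p[1]),p[2]); r=K[0,0]*t; n=np.hypot(p[0],p[1])
    return K[:2,2]+r*p[:2]/n
o=arm.observe(); print(o["tcp_pos"],o["orientation"],o["joints"].round(2))
im=np.ascontiguousarray(im[:,:,::-1])
for P in ((.6637,-.1213,.230),(.6095,-.0957,.21),tuple(o["tcp_pos"])):
    q=wp(P); print(P,q.round(1)); cv2.drawMarker(im,tuple(int(v) for v in q.round()),(0,0,255),0,8)
cv2.imwrite("pics/w.png",cv2.resize(im,None,fx=1.5,fy=1.5))
E
python3 w.py
```

```text
time_s: 10.1
tcp_pos: [0.661, -0.1208, 0.291]
orientation: [-3.132, 0.007, 1.619]
wrist_force: [1.0, -0.1, -0.1]
finger_gap: 0.036
grip_force: 0.0
[ 0.66132206 -0.12055212  0.291804  ] [-3.1335857   0.00727651  1.61979176] [-0.18  0.53  0.43  1.48 -0.01  1.35]
(0.6637, -0.1213, 0.23) [263.7 209.9]
(0.6095, -0.0957, 0.21) [196.2 166.3]
(np.float64(0.6613220612153015), np.float64(-0.12055212138167246), np.float64(0.29180399883566527)) [259.5 250.8]
```

View pics/w.png

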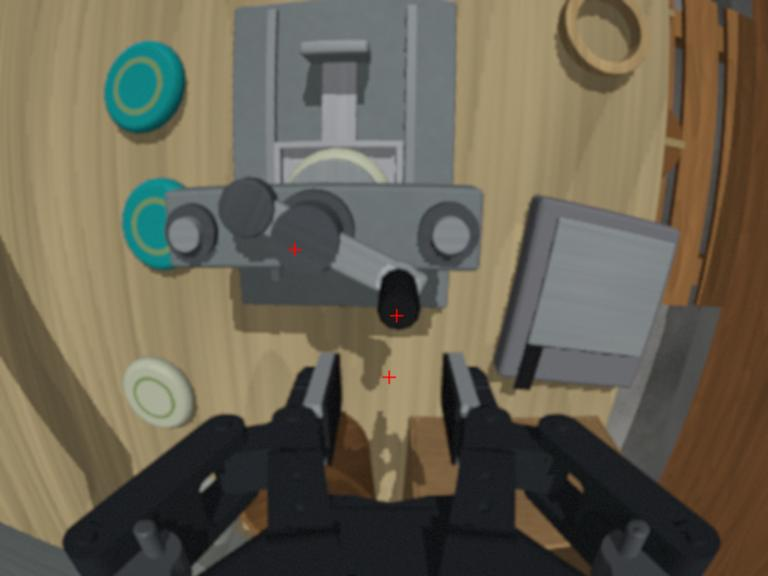

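Run:
```python
from geo import *
m=eyes.camera_model("wrist");K=np.array(m["K"]);E=np.array(m["extrinsics"])
c=-E[:3,:3].T@E[:3,3]
def inv(u,v,z):
    d=np.array([u/1.5,v/1.5])-K[:2,2]; r=np.hypot(*d); t=r/K[0,0]
    ray=E[:3,:3].T@np.array([*(np.sin(t)*d/r),np.cos(t)]); return (c+ray*(z-c[2])/ray[2]).round(4)
print("knobtop",inv(399,308,.230),"colL",inv(187,234,.172),"colR",inv(450,234,.172),[inv(308,237,z) for z in (.18,.19,.2,.21)], c, K[0])
```

```text
knobtop [ 0.6656 -0.1177  0.23  ] colL [ 0.5289 -0.0973  0.172 ] colR [ 0.6954 -0.091   0.172 ] [array([ 0.6115, -0.0953,  0.18  ]), array([ 0.6134, -0.0931,  0.19  ]), array([ 0.6152, -0.0909,  0.2   ]), array([ 0.6171, -0.0887,  0.21  ])] [ 0.65939408 -0.03973603  0.43333654] [297.31863964   0.         260.48361463]
```

```bash
python3 -m handwheel '[[[0.08,0.02,-0.5,0,0,0,36],[0,0,-0.5,0,0,0,36],[0,0,-0.5,0,0,0,36],[0,0,-0.5,0,0,0,36],[0,0,-0.5,0,0,0,36],[0,0,0,0,0,0,36],[0,0,0,0,0,0,36]]]'; python3 -m handwheel '[[[0,0,0,0,0,0,18],[0,0,0,0,0,0,10],[0,0,0,0,0,0,10],[0,0,0,0,0,0,10],[0,0,0,0,0,0,10]]]'
```

```text
time_s: 10.85
tcp_pos: [0.665, -0.1195, 0.193]
orientation: [-3.135, 0.008, 1.62]
wrist_force: [-0.0, 0.5, 0.1]
finger_gap: 0.0362
grip_force: 0.0
time_s: 11.35
tcp_pos: [0.6643, -0.12, 0.1945]
orientation: [-3.136, 0.008, 1.619]
wrist_force: [-4.6, 0.7, 5.7]
finger_gap: 0.0209
grip_force: 59.0
```

```bash
cat > f.py <<'E'
import sys,re,numpy as np
s=sys.stdin.read(); g=lambda k:np.array(eval(re.search(k+r": (.*)",s).group(1)))
p,f=g("tcp_pos"),g("wrist_force"); c=np.array([.611,-.095]); d=p[:2]-c; r=np.hypot(*d); e=d/r; t=np.array([e[1],-e[0]])
print(f"t {g('time_s')} xy {p[0]:.4f} {p[1]:.4f} z {p[2]:.4f} ang {np.degrees(np.arctan2(d[1],d[0])):.1f} r {r*1e3:.1f} | resist {-f[:2]@t:.1f} radial {f[:2]@e:.1f} fz {f[2]:.1f} gap {g('finger_gap')*1e3:.1f}")
E
python3 - <<'E'
import numpy as np
for k in range(60):
    t=np.radians(-25-6*k-3); print(-25-6*k,f"[{.157*np.sin(t):.3f},{-.157*np.cos(t):.3f}]",end="  " if k%5<4 else "\n")
E
python3 -m handwheel '[[[-0.074,-0.139,0,0,0,0,10],[-0.088,-0.13,0,0,0,0,10]]]' | python3 f.py
python3 -m handwheel '[[[-0.101,-0.12,0,0,0,0,10],[-0.114,-0.108,0,0,0,0,10]]]' | python3 f.py
```

```text
-25 [-0.074,-0.139]  -31 [-0.088,-0.130]  -37 [-0.101,-0.120]  -43 [-0.113,-0.109]  -49 [-0.124,-0.097]
-55 [-0.133,-0.083]  -61 [-0.141,-0.069]  -67 [-0.148,-0.054]  -73 [-0.152,-0.038]  -79 [-0.155,-0.022]
-85 [-0.157,-0.005]  -91 [-0.157,0.011]  -97 [-0.155,0.027]  -103 [-0.151,0.043]  -109 [-0.146,0.059]
-115 [-0.139,0.074]  -121 [-0.130,0.088]  -127 [-0.120,0.101]  -133 [-0.109,0.113]  -139 [-0.097,0.124]
-145 [-0.083,0.133]  -151 [-0.069,0.141]  -157 [-0.054,0.148]  -163 [-0.038,0.152]  -169 [-0.022,0.155]
-175 [-0.005,0.157]  -181 [0.011,0.157]  -187 [0.027,0.155]  -193 [0.043,0.151]  -199 [0.059,0.146]
-205 [0.074,0.139]  -211 [0.088,0.130]  -217 [0.101,0.120]  -223 [0.113,0.109]  -229 [0.124,0.097]
-235 [0.133,0.083]  -241 [0.141,0.069]  -247 [0.148,0.054]  -253 [0.152,0.038]  -259 [0.155,0.022]
-265 [0.157,0.005]  -271 [0.157,-0.011]  -277 [0.155,-0.027]  -283 [0.151,-0.043]  -289 [0.146,-0.059]
-295 [0.139,-0.074]  -301 [0.130,-0.088]  -307 [0.120,-0.101]  -313 [0.109,-0.113]  -319 [0.097,-0.124]
-325 [0.083,-0.133]  -331 [0.069,-0.141]  -337 [0.054,-0.148]  -343 [0.038,-0.152]  -349 [0.022,-0.155]
-355 [0.005,-0.157]  -361 [-0.011,-0.157]  -367 [-0.027,-0.155]  -373 [-0.043,-0.151]  -379 [-0.059,-0.146]
t 11.55 xy 0.6598 -0.1282 z 0.1945 ang -34.2 r 59.0 | resist 6.9 radial -5.1 fz 3.2 gap 20.5
t 11.75 xy 0.6522 -0.1377 z 0.1946 ang -46.0 r 59.3 | resist 5.5 radial -3.7 fz 2.4 gap 20.4
```

```bash
python3 -m handwheel '[[[-0.124,-0.097,0,0,0,0,10],[-0.133,-0.083,0,0,0,0,10]]]' | python3 f.py
python3 -m handwheel '[[[-0.141,-0.069,0,0,0,0,10],[-0.148,-0.054,0,0,0,0,10]]]' | python3 f.py
python3 -m handwheel '[[[-0.152,-0.038,0,0,0,0,10],[-0.155,-0.022,0,0,0,0,10]]]' | python3 f.py
python3 -m handwheel '[[[-0.157,-0.005,0,0,0,0,10],[-0.157,0.011,0,0,0,0,10]]]' | python3 f.py
python3 -m handwheel '[[[-0.155,0.027,0,0,0,0,10],[-0.151,0.043,0,0,0,0,10]]]' | python3 f.py
python3 -m handwheel '[[[-0.146,0.059,0,0,0,0,10]]]' | python3 f.py
python3 -m handwheel '[[[-0.139,0.074,0,0,0,0,10]]]' | python3 f.py
```

```text
t 11.95 xy 0.6427 -0.1455 z 0.1946 ang -57.9 r 59.6 | resist 5.3 radial -1.1 fz 0.1 gap 20.4
t 12.15 xy 0.6318 -0.1512 z 0.1946 ang -69.7 r 59.9 | resist 6.4 radial -0.7 fz -0.4 gap 20.6
t 12.35 xy 0.6199 -0.1546 z 0.1946 ang -81.5 r 60.3 | resist 6.2 radial 0.4 fz -1.9 gap 20.7
t 12.55 xy 0.6074 -0.1555 z 0.1946 ang -93.4 r 60.6 | resist 6.7 radial 1.7 fz -1.2 gap 20.3
t 12.75 xy 0.5949 -0.1537 z 0.1946 ang -105.3 r 60.9 | resist 5.6 radial 3.7 fz -1.1 gap 20.6
t 12.85 xy 0.5888 -0.1519 z 0.1946 ang -111.3 r 61.1 | resist 6.3 radial 3.8 fz -0.9 gap 20.4
t 12.95 xy 0.5829 -0.1493 z 0.1946 ang -117.4 r 61.1 | resist 6.6 radial 5.7 fz -1.1 gap 20.7
```

```bash
sed -i 's/\[.611,-.095\]/[.6095,-.0955]/' f.py
python3 -m handwheel '[[[-0.135,0.082,0,0,0,0,10]]]' | python3 f.py
python3 -m handwheel '[[[-0.13,0.085,0,0,0,0,10]]]' | python3 f.py
python3 -m handwheel '[[[-0.122,0.099,0,0,0,0,10]]]' | python3 f.py
python3 -m handwheel '[[[-0.111,0.111,0,0,0,0,10]]]' | python3 f.py
python3 -m handwheel '[[[-0.1,0.122,0,0,0,0,10]]]' | python3 f.py
python3 -m handwheel '[[[-0.086,0.131,0,0,0,0,10]]]' | python3 f.py
python3 -m handwheel '[[[-0.072,0.14,0,0,0,0,10]]]' | python3 f.py
python3 -m handwheel '[[[-0.057,0.147,0,0,0,0,10]]]' | python3 f.py
```

```text
t 13.05 xy 0.5772 -0.1461 z 0.1946 ang -122.6 r 60.0 | resist 6.0 radial 3.9 fz -0.1 gap 20.6
t 13.15 xy 0.5719 -0.1424 z 0.1946 ang -128.7 r 60.1 | resist 5.5 radial 3.0 fz -1.2 gap 20.7
t 13.25 xy 0.5672 -0.1381 z 0.1946 ang -134.8 r 60.0 | resist 5.0 radial 1.2 fz -1.2 gap 20.7
t 13.35 xy 0.5629 -0.1334 z 0.1946 ang -140.9 r 60.1 | resist 6.4 radial -1.1 fz -1.2 gap 21.1
t 13.45 xy 0.5591 -0.1283 z 0.1946 ang -146.9 r 60.1 | resist 6.4 radial -1.9 fz -2.8 gap 20.7
t 13.55 xy 0.5560 -0.1229 z 0.1946 ang -152.9 r 60.1 | resist 6.4 radial -2.8 fz -3.4 gap 20.4
t 13.65 xy 0.5534 -0.1172 z 0.1946 ang -158.9 r 60.2 | resist 6.2 radial -4.6 fz -2.7 gap 20.8
t 13.75 xy 0.5515 -0.1114 z 0.1946 ang -164.7 r 60.1 | resist 5.8 radial -5.7 fz -3.8 gap 20.8
```

```bash
python3 -m handwheel '[[[-0.022,0.156,0,0,0,0,10]]]' | python3 f.py
python3 -m handwheel '[[[-0.002,0.158,0,0,0,0,10]]]' | python3 f.py
python3 -m handwheel '[[[0.018,0.157,0,0,0,0,10]]]' | python3 f.py
python3 -m handwheel '[[[0.034,0.154,0,0,0,0,10]]]' | python3 f.py
python3 -m handwheel '[[[0.05,0.15,0,0,0,0,10]]]' | python3 f.py
python3 -m handwheel '[[[0.065,0.144,0,0,0,0,10]]]' | python3 f.py
python3 -m handwheel '[[[0.08,0.136,0,0,0,0,10]]]' | python3 f.py
python3 -m handwheel '[[[0.093,0.127,0,0,0,0,10]]]' | python3 f.py
python3 -m handwheel '[[[0.106,0.116,0,0,0,0,10]]]' | python3 f.py
python3 -m handwheel '[[[0.117,0.105,0,0,0,0,10]]]' | python3 f.py
```

```text
t 13.85 xy 0.5502 -0.1053 z 0.1946 ang -170.6 r 60.1 | resist 6.3 radial -3.2 fz -2.6 gap 20.6
t 13.95 xy 0.5495 -0.0992 z 0.1946 ang -176.5 r 60.1 | resist 6.4 radial -2.9 fz -0.9 gap 20.9
t 14.05 xy 0.5495 -0.0930 z 0.1945 ang 177.6 r 60.1 | resist 6.6 radial -1.8 fz 0.8 gap 20.4
t 14.15 xy 0.5501 -0.0868 z 0.1945 ang 171.7 r 60.0 | resist 6.3 radial 0.2 fz 1.8 gap 20.4
t 14.25 xy 0.5513 -0.0807 z 0.1945 ang 165.7 r 60.1 | resist 7.0 radial 1.5 fz 4.2 gap 20.7
t 14.35 xy 0.5532 -0.0747 z 0.1945 ang 159.7 r 60.0 | resist 6.0 radial 2.1 fz 4.2 gap 20.5
t 14.45 xy 0.5557 -0.0690 z 0.1945 ang 153.8 r 60.0 | resist 5.9 radial 3.9 fz 6.1 gap 20.3
t 14.55 xy 0.5588 -0.0635 z 0.1945 ang 147.7 r 60.0 | resist 6.5 radial 4.2 fz 7.5 gap 20.8
t 14.65 xy 0.5625 -0.0583 z 0.1945 ang 141.6 r 59.9 | resist 6.0 radial 5.5 fz 7.8 gap 20.6
t 14.75 xy 0.5667 -0.0536 z 0.1944 ang 135.6 r 59.9 | resist 7.1 radial 6.9 fz 7.9 gap 20.3
```

```bash
python3 -m handwheel '[[[0.108,0.12,0.01,0,0,0,10]]]' | python3 f.py
python3 -m handwheel '[[[0.121,0.105,0.01,0,0,0,10]]]' | python3 f.py
python3 -m handwheel '[[[0.133,0.084,0,0,0,0,10]]]' | python3 f.py
python3 -m handwheel '[[[0.141,0.07,0,0,0,0,10]]]' | python3 f.py
python3 -m handwheel '[[[0.147,0.055,0,0,0,0,10]]]' | python3 f.py
python3 -m handwheel '[[[0.152,0.04,0,0,0,0,10]]]' | python3 f.py
python3 -m handwheel '[[[0.155,0.024,0,0,0,0,10]]]' | python3 f.py
python3 -m handwheel '[[[0.157,0.007,0,0,0,0,10]]]' | python3 f.py
python3 -m handwheel '[[[0.157,-0.01,0,0,0,0,10]]]' | python3 f.py
python3 -m handwheel '[[[0.155,-0.026,0,0,0,0,10]]]' | python3 f.py
```

```text
t 14.85 xy 0.5715 -0.0491 z 0.1945 ang 129.3 r 60.0 | resist 6.2 radial 2.5 fz 2.8 gap 20.4
t 14.95 xy 0.5766 -0.0453 z 0.1946 ang 123.2 r 60.0 | resist 6.1 radial 0.8 fz 0.5 gap 20.7
t 15.05 xy 0.5821 -0.0421 z 0.1945 ang 117.2 r 60.0 | resist 5.8 radial -0.5 fz 1.7 gap 20.3
t 15.15 xy 0.5879 -0.0395 z 0.1945 ang 111.1 r 60.0 | resist 6.6 radial -2.6 fz 1.9 gap 20.6
t 15.25 xy 0.5938 -0.0375 z 0.1945 ang 105.1 r 60.1 | resist 6.4 radial -2.9 fz 1.6 gap 20.8
t 15.35 xy 0.5999 -0.0362 z 0.1945 ang 99.2 r 60.1 | resist 5.3 radial -4.9 fz 2.8 gap 20.7
t 15.45 xy 0.6059 -0.0356 z 0.1945 ang 93.4 r 60.0 | resist 6.6 radial -6.3 fz 1.7 gap 20.7
t 15.55 xy 0.6120 -0.0355 z 0.1945 ang 87.6 r 60.1 | resist 6.8 radial -7.5 fz 3.4 gap 20.6
t 15.65 xy 0.6180 -0.0360 z 0.1945 ang 81.9 r 60.1 | resist 5.6 radial -7.1 fz 3.4 gap 20.8
t 15.75 xy 0.6232 -0.0370 z 0.1945 ang 76.8 r 60.1 | resist 8.7 radial -7.9 fz 6.3 gap 20.6
```

```bash
python3 -m handwheel '[[[0.146,-0.06,0,0,0,0,10]]]' | python3 f.py
python3 -m handwheel '[[[0.144,-0.068,0.005,0,0,0,10]]]' | python3 f.py
python3 -m handwheel '[[[0.139,-0.074,0,0,0,0,10]]]' | python3 f.py
python3 -m handwheel '[[[0.13,-0.088,0,0,0,0,10]]]' | python3 f.py
python3 -m handwheel '[[[0.12,-0.101,0,0,0,0,10]]]' | python3 f.py
```

```text
t 15.85 xy 0.6283 -0.0385 z 0.1945 ang 71.7 r 60.0 | resist 9.9 radial -6.3 fz 6.8 gap 20.8
t 15.95 xy 0.6337 -0.0406 z 0.1945 ang 66.2 r 60.0 | resist 9.5 radial -4.6 fz 4.7 gap 20.8
t 16.05 xy 0.6391 -0.0433 z 0.1945 ang 60.4 r 60.0 | resist 9.6 radial -6.7 fz 5.1 gap 21.2
t 16.15 xy 0.6442 -0.0465 z 0.1945 ang 54.7 r 60.0 | resist 10.0 radial -6.3 fz 5.6 gap 20.3
t 16.25 xy 0.6488 -0.0502 z 0.1945 ang 49.1 r 60.0 | resist 10.2 radial -7.8 fz 5.6 gap 20.6
```

Contact is clear: resistance rose from about 6.3 to 9.8 N at about 79.5°. Half a turn more ends at about -100°.

```bash
python3 -m handwheel '[[[0.103,-0.122,0,0,0,0,10],[0.093,-0.133,0,0,0,0,10]]]' | python3 f.py
python3 -m handwheel '[[[0.086,-0.131,0,0,0,0,10],[0.072,-0.14,0,0,0,0,10]]]' | python3 f.py
python3 -m handwheel '[[[0.055,-0.147,0,0,0,0,10],[0.04,-0.152,0,0,0,0,10]]]' | python3 f.py
python3 -m handwheel '[[[0.022,-0.155,0,0,0,0,10],[0.005,-0.157,0,0,0,0,10]]]' | python3 f.py
python3 -m handwheel '[[[-0.011,-0.157,0,0,0,0,10],[-0.027,-0.155,0,0,0,0,10]]]' | python3 f.py
```

```text
t 16.45 xy 0.6572 -0.0590 z 0.1945 ang 37.4 r 60.1 | resist 10.4 radial -6.4 fz 4.4 gap 20.4
t 16.65 xy 0.6635 -0.0692 z 0.1945 ang 26.0 r 60.1 | resist 11.2 radial -7.1 fz 5.3 gap 20.5
t 16.85 xy 0.6676 -0.0803 z 0.1945 ang 14.7 r 60.1 | resist 9.5 radial -8.7 fz 4.8 gap 20.3
t 17.05 xy 0.6694 -0.0921 z 0.1945 ang 3.2 r 60.0 | resist 10.7 radial -7.2 fz 3.1 gap 21.0
t 17.25 xy 0.6689 -0.1039 z 0.1945 ang -8.0 r 60.0 | resist 10.2 radial -6.5 fz 2.2 gap 20.4
```

```bash
python3 -m handwheel '[[[-0.05,-0.149,0,0,0,0,10],[-0.066,-0.144,0,0,0,0,10]]]' | python3 f.py
python3 -m handwheel '[[[-0.074,-0.139,0,0,0,0,10],[-0.088,-0.13,0,0,0,0,10]]]' | python3 f.py
python3 -m handwheel '[[[-0.101,-0.12,0,0,0,0,10],[-0.113,-0.109,0,0,0,0,10]]]' | python3 f.py
python3 -m handwheel '[[[-0.124,-0.097,0,0,0,0,10],[-0.133,-0.083,0,0,0,0,10]]]' | python3 f.py
python3 -m handwheel '[[[-0.141,-0.069,0,0,0,0,10],[-0.148,-0.054,0,0,0,0,10]]]' | python3 f.py
```

```text
t 17.45 xy 0.6661 -0.1154 z 0.1946 ang -19.4 r 60.0 | resist 11.1 radial -4.1 fz -0.8 gap 20.8
t 17.65 xy 0.6610 -0.1263 z 0.1946 ang -30.9 r 60.0 | resist 10.5 radial -3.6 fz -1.1 gap 20.4
t 17.85 xy 0.6537 -0.1361 z 0.1946 ang -42.6 r 60.0 | resist 10.8 radial -3.4 fz -3.0 gap 20.8
t 18.05 xy 0.6446 -0.1441 z 0.1946 ang -54.2 r 59.9 | resist 11.3 radial -0.7 fz -4.9 gap 20.5
t 18.25 xy 0.6340 -0.1503 z 0.1947 ang -65.9 r 60.0 | resist 11.2 radial 1.1 fz -6.8 gap 20.7
```

```bash
python3 -m handwheel '[[[-0.152,-0.038,-0.01,0,0,0,10],[-0.155,-0.022,-0.01,0,0,0,10]]]' | python3 f.py
python3 -m handwheel '[[[-0.157,-0.007,0,0,0,0,10],[-0.13,0.005,0,0,0,0,10]]]' | python3 f.py
python3 -m handwheel '[[[0,0,0,0,0,0,10],[0,0,0,0,0,0,10]]]' | python3 f.py
```

```text
t 18.45 xy 0.6227 -0.1541 z 0.1946 ang -77.3 r 60.1 | resist 11.1 radial 2.3 fz -2.2 gap 20.8
t 18.65 xy 0.6112 -0.1555 z 0.1947 ang -88.4 r 60.0 | resist 11.8 radial 2.7 fz -5.5 gap 20.7
t 18.85 xy 0.6103 -0.1555 z 0.1946 ang -89.2 r 60.0 | resist 8.4 radial 2.1 fz -3.1 gap 20.7
```

```bash
python3 -m handwheel '[[[-0.144,0.006,-0.01,0,0,0,10],[-0.12,0.015,0,0,0,0,10],[0,0,0,0,0,0,10],[0,0,0,0,0,0,10]]]' | python3 f.py
```

```text
t 19.25 xy 0.6001 -0.1548 z 0.1946 ang -99.0 r 60.0 | resist 8.4 radial 0.2 fz -2.4 gap 20.7
```

```bash
python3 -m handwheel '[[[0.04,0,0,0,0,0,10],[0,0,0,0,0,0,10]]]' | python3 f.py
python3 -m handwheel '[[[0,0,0,0,0,0,38],[0,0,0,0,0,0,38],[0,0,0,0,0,0,38],[0,0,0,0,0,0,38]]]' | python3 f.py
python3 -m handwheel '[[[0,0,0.3,0,0,0,38],[0,0,0.6,0,0,0,38],[0,0,0.8,0,0,0,38],[0,0,0.8,0,0,0,38],[0,0,0.5,0,0,0,38],[0,0,0,0,0,0,38]]]' | python3 f.py
python3 w.py
python3 - <<'E'
from rig import eyes
import cv2,numpy as np
a=cv2.resize(cv2.imread("pics/w.png"),(400,300)); b=cv2.resize(eyes.get_image("scene")[140:260,145:305,::-1],(400,300),interpolation=cv2.INTER_CUBIC)
cv2.imwrite("pics/e.png",np.hstack([a,b]))
E
```

```text
t 19.45 xy 0.6001 -0.1548 z 0.1945 ang -99.0 r 60.0 | resist 5.9 radial 1.2 fz -0.4 gap 20.8
t 19.85 xy 0.5958 -0.1535 z 0.1923 ang -103.3 r 59.6 | resist 0.2 radial -0.5 fz 0.3 gap 37.9
t 20.45 xy 0.5977 -0.1541 z 0.3169 ang -101.4 r 59.8 | resist -0.3 radial -0.1 fz 0.2 gap 38.2
[ 0.59708426 -0.15388692  0.31461111] [-3.13958895  0.00882225  1.619223  ] [-0.25  0.41  0.3   1.46 -0.01  1.27]
(0.6637, -0.1213, 0.23) [342.9 162.4]
(0.6095, -0.0957, 0.21) [276.8 123.6]
(np.float64(0.597084258959627), np.float64(-0.15388691927529907), np.float64(0.31461111196496994)) [257.7 248.1]
```

View pics/e.png

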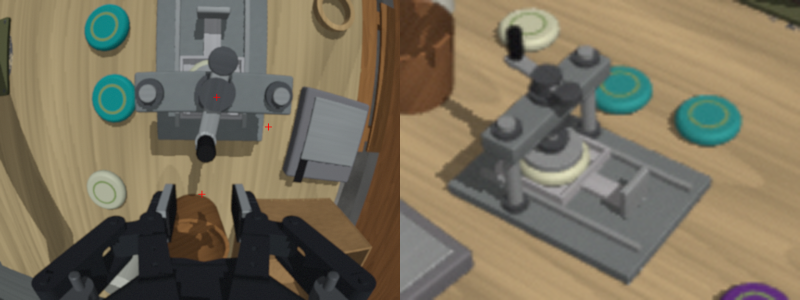

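Knob is free at (206,150) in the left half, with the tray home and the cake under the platen. Checking the final knob angle from the wrist image.

Run:
```python
from geo import *
m=eyes.camera_model("wrist");K=np.array(m["K"]);E=np.array(m["extrinsics"]);c=-E[:3,:3].T@E[:3,3]
for (u,v) in ((263.7,193),(263,196)):
    d=np.array([u,v])-K[:2,2]; r=np.hypot(*d); t=r/K[0,0]
    ray=E[:3,:3].T@np.array([*(np.sin(t)*d/r),np.cos(t)]); p=c+ray*(.231-c[2])/ray[2]
    print(p.round(4),np.degrees(np.arctan2(p[1]+.0955,p[0]-.6095)).round(1))
```

```text
[ 0.5991 -0.1482  0.231 ] -101.2
[ 0.5987 -0.1507  0.231 ] -101.1
```

```bash
python3 -c "
from rig import ticket
print(ticket.job_done())"
```

```text
the job is handed in; nothing more can be done
None
```

I handed the job in at about 20.5 s: the tray is against its stop with the cake under the platen, the crank was wound about 178.5° past the contact I felt (contact angle good to 2–3°), the knob is released, and I saw nothing around the press disturbed.

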